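# Index the spice carousel and put the jar back

### The arm

A 6-joint arm with a two-finger parallel gripper is mounted at the origin on the work surface. World frame = base frame: x ahead of the robot, y to its left, z up, the work surface at z = 0. Lengths are in mm, angles in rad, forces in N, time in s.
With the tool pointing down it reaches from about 350 to 725 mm from the base axis. Payload 6 kg.
Tool frame: the origin (TCP) lies on the centre line of the jaws, within the pads' length; the fingertips stand ahead of it and the grasp point (between the pads) lies 11 mm behind it (ctrl.nose_length is the z of the fingertips in the tool frame, in mm); z points along the fingers, y is the line along which they close (so a half turn about z gives the same grasp; the last joint's range is limited). The gripper opens to 85 mm and grips with 20 to 120 N. Pads are 22 mm wide; open, the fingers measure 114 mm over their backs; the gripper's body (76 mm by 85 mm) begins 54 mm behind the grasp point. The pads swing forward as they close: fully open they stand 13 mm farther back than shut.
Start: joints at [-0.899, 0.04, 0.085, 0, -1.615, -0.334], TCP at [198.856, -566.066, 239.261] pointing down, gripper open.
Joint ranges: [-2.56, 2.56], [-1.29, 2.01], [-1.08, 1.49], [-3.29, 1.98], [-2.81, -0.18], [-2.99, 2.99]. Speed limits (rad/s): [2.57, 2.57, 3.01, 3.14, 3.14, 3.14].

### API

Orientations are given as a unit quaternion [x, y, z, w].
In Python, from bench import ctrl gives the robot as it stands.
- The arm moves only by the shell command python3 -m handwheel 'ROWS' [FORCE]. ROWS is JSON, a list of rows, each a list of 7 numbers: the shift along the world's x, y, z in mm, then the turn, a rotation vector about the world's x, y, z in rad, then the closure in counts, from 0 (fully open) to 255 (shut). A call has 1 to 10 rows; each row is the pose to reach, as a shift and turn from the pose commanded when the call began; what a row does not reach only later rows make up. A row lasts 1/8 s, in which the tool goes at most 62.5 mm and 10.7 degrees, less where a joint would pass 70% of its speed; a pose out of reach is approached as far as the arm can. A call with a gripper value outside its range is refused whole. The fingers move at their own pace and stop on an object; FORCE is the grip in N (left out, the last holds). Time passes only in rows, so rows that repeat a pose let the fingers close. It gives the time, the measured TCP pose, the force, the opening and the grip force at its end, in the units of the state.
- ctrl.get_state(): the state, without advancing time (a new reading comes with each control period).
- ctrl.snapshot(name): name is "scene" or "top" or "wrist"; returns a dict with "frame" (480x640x3 uint8, blue, green, red), "range_z" (480x640 float32, mm along the optical axis (not along the pixel's ray), 0 where there is no reading), "fx", "fy", "cx", "cy" (pixels), "k1" (the pictures are not rectified: a ray, as slopes to the right and down, at radius r is drawn at 1 + k1 r^2 times it, then the intrinsics apply), "cam_to_world" (4x4, takes a point from camera to world coordinates); the wrist camera has in their place "mount" (4x4, takes a point from camera to tool coordinates, whose origin is the TCP and whose axes are the flange's). Camera axes: x right, y down, z forward; pixel columns grow to the right and rows downward; lengths in mm; the calibration is good to about 2 mm. A picture is of the moment at which its call begins: read the wrist's pose just before it.
- ctrl.hand_in(): hands the job in; it is judged then, once.
Trained networks look in a picture, given as the dict that the camera call returned (one of the last four; its "shot" number tells which), for a name from the list of things; names that differ only in an ending like _2 or _b are one class to them, and where a whole thing is asked for, a point or a joint stands for the part that bears it (a point fixed in the world has none). Each returns a list of dicts, best first, with "score" (0 to 1); they miss things now and then, are a little off and sometimes report something else, mostly with a low value. They report only what shows in the picture. A call takes as long as a camera call. They do not tell look-alikes from the thing itself.
- ctrl.look_for(picture, query): "rect" ([centre column, centre row, width, height] in pixels, round what is visible of it).
The state is a dict: "time_s": time; "joints": joint angles; "dq": joint speeds; "effort": joint torques, N m; "ee_pos": TCP position; "ee_rot": TCP orientation; "ft_force": force on the tool from outside, world axes, zero at the start; "moment": the same for the moment, N m; "width": finger opening in mm; "finger_force": force on a finger pad.
Only numpy, scipy, OpenCV 4.12 (cv2) and the standard library are available. Lean on these libraries where they do the work, as an engineer would, in place of code of your own. Each camera call takes 0.05 s, during which the arm holds its last target. There are 200 camera calls.

### The job

Turn the spice carousel by the bar on top until its one empty pocket has clicked home at the wooden arrow on the stand, and let go. Then put the spice jar standing on the worktop, lid up, all the way down into that leaning pocket: lower it in rather than letting it drop, leave the pocket at the arrow, and do not disturb the pepper mill, the tin or the bowl.

Things in the scene. Friction and masses are not known exactly. Their poses are not given: they have to be found in the camera images.
- stand: Round beech stand of the carousel, 172 mm in diameter, 30 mm high, fixed; origin at the centre of its underside, on the carousel's upright axis. A flat dark wooden tongue, 8 mm thick, ends in an arrow point 188 mm from the axis in the stand's -x direction (roughly towards the robot). Jars and pockets of the carousel above reach 130 mm out from the axis and 156 mm up.
- rotor (a joint): Turn of the steel carousel, rad, positive anticlockwise seen from above, no end stops. A spring catch pulls it home at each fifth of a turn (multiples of 1.257; 0.2 N m to turn it out of a notch; past half-way it pulls on to the next). At 0 or 6.283 the empty pocket is at the arrow; it starts one or two notches away, either way round. The other four pockets hold jars that are fixed.
- handle (a point): Centre of the dark wooden turning bar on top of the carousel, on its axis, 190 mm above the worktop. The bar is 64 mm long (along this point's x), 14 mm thick (y) and 30 mm high (z), its underside 175 mm up, on a 20 mm column. x points straight away from the empty pocket.
- bay (a point): The carousel's empty pocket: a square sheet-steel cup, 52 mm wide inside, leaning outward 35 degrees. Origin at the centre of its inner floor, 52 mm from the carousel's axis, 60 mm up. z points along its axis out of its mouth, up and outward; x inward and up; y sideways. 3 mm walls rise along z: 45 mm on the outer (-x) side, 20 mm inner, 34 mm at the sides.
- jar: The loose spice jar, white ceramic with a dark steel lid, 100 mm high; body 42 mm in diameter up to 66 mm, lid 44 mm in diameter from 66 to 100 mm; about 0.16 kg. Origin at the centre of its underside, z up to the lid. It looks like the four jars in the carousel but stands upright on the worktop.
- mill: Bystander: dark wooden pepper mill, waisted, 162 mm high, 54 mm wide at the foot; origin under its foot.
- tin: Bystander: plain aluminium tin, 74 mm in diameter, 105 mm high; origin under its foot.
- bowl: Bystander: white ceramic bowl, 100 mm across, 45 mm high; origin under its foot.
Mind the look-alikes: they are no part of the job. Several things have the shape of the jar; the one meant has the colours described above.

How it is judged (in metres and radians):
On the way:
1. the empty pocket has clicked home at the arrow (within 6 mm sideways) and stands still, let go, with the jar still upright on the worktop (y of bay in the frame of stand between -0.006 and 0.006 m and x of bay in the frame of stand below -0.03 m and velocity of joint rotor between -0.1 and 0.1 rad/s and contact force between the fingers and rotor below 0.1 N and height (world z) of jar below 0.01 m and angle between jar's own z axis and vertical below 0.1 rad), for 0.2 s.
At the end, for the whole second after the job is handed in: The pocket is at the arrow (its origin within 6 mm of the line through the arrow, on the arrow's side) and the carousel stands still; the jar stands lid up in it, its foot less than 5 mm from the pocket's floor, within 8 mm of the pocket's axis and within 0.14 rad of its lean, at rest (y of bay in the frame of stand between -0.006 and 0.006 m and x of bay in the frame of stand below -0.03 m and velocity of joint rotor between -0.1 and 0.1 rad/s and x of jar in the frame of bay between -0.008 and 0.008 m and y of jar in the frame of bay between -0.008 and 0.008 m and z of jar in the frame of bay between -0.004 and 0.005 m and angle between the z axis of jar and the z axis of bay, either way round below 0.14 rad and angle between jar's own z axis and vertical below 0.9 rad and linear speed of jar below 0.02 m/s); the robot touches nothing.
It fails at once if the jar was let fall (faster than 0.45 m/s with no finger on it) (contact force between the fingers and jar below 0.05 N and linear speed of jar above 0.45 m/s).
It fails at once if the pepper mill was moved by more than 30 mm or tipped (distance of mill from where it was at the start of the episode above 0.03 m or angle between mill's own z axis and vertical above 0.3 rad).
It fails at once if the tin was moved by more than 30 mm or tipped (distance of tin from where it was at the start of the episode above 0.03 m or angle between tin's own z axis and vertical above 0.3 rad).
It fails at once if the bowl was moved by more than 30 mm or tipped (distance of bowl from where it was at the start of the episode above 0.03 m or angle between bowl's own z axis and vertical above 0.3 rad).
It also fails if it takes over 72 s, if anything falls off the work surface, if the arm or the gripper's body presses on something with over 40 N, if the wrist force passes 120 N, or if a joint passes its speed limit or range.

## Working session

There is one attempt and no reset: what is moved stays moved. The work goes in short steps, Python scripts to look and compute and a shell command to move; the robot and the scene stay as the last step left them, time stands still between calls to the robot, and variables do not carry over. Pictures are saved under pics/ and viewed, at most 10 in all, crops included, and the job is handed in when it is done.

```bash
mkdir -p pics; ls
cat > h.py <<'E'
import numpy as np, cv2
from bench import ctrl
def cloud(s,T=None):
    T=np.array(s["cam_to_world"]) if T is None else T
    h,w=s["range_z"].shape
    u,v=np.meshgrid(np.arange(w),np.arange(h))
    K=np.array([[s["fx"],0,s["cx"]],[0,s["fy"],s["cy"]],[0,0,1.]])
    p=cv2.undistortPoints(np.stack([u,v],-1).reshape(-1,1,2).astype(np.float64),K,np.array([s["k1"],0,0,0,0.])).reshape(h,w,2)
    z=s["range_z"].astype(float)
    P=np.stack([p[...,0]*z,p[...,1]*z,z],-1)@T[:3,:3].T+T[:3,3]
    P[z==0]=np.nan
    return P
E
python3 - <<'E'
from h import *
for n in ["scene","top"]:
    s=ctrl.snapshot(n); cv2.imwrite(f"pics/{n}0.png",s["frame"]); P=cloud(s); np.save(n+"0.npy",P)
    for q in ["stand","handle","bay","jar","mill","tin","bowl"]:
        for d in ctrl.look_for(s,q)[:6]:
            c,r,w,h=d["rect"]; p=P[int(min(r,479)),int(min(c,639))]
            print(n,q,round(d["score"],2),np.round(d["rect"]).astype(int),np.round(p))
E
```

```text
pics
scene stand 0.61 [300 274 110 117] [520. -40.  40.]
scene handle 0.63 [301 268 104 108] [534. -33.  73.]
scene bay 0.57 [303 268 104 108] [568. -18. 106.]
scene jar 0.94 [470 245  30  46] [394. 313.  70.]
scene jar 0.89 [513 290  33  47] [513. 398.  69.]
scene jar 0.87 [469 274  27  43] [490. 309.  77.]
scene jar 0.57 [302 268 106 106] [567. -23. 104.]
scene mill 0.7 [205 232  30  70] [ 487. -259.   94.]
scene mill 0.36 [303 269 107 102] [568. -20. 105.]
scene tin 0.83 [468 327  47  66] [645. 305.  93.]
scene bowl 0.72 [153 291  52  46] [ 605. -346.   11.]
top stand 0.75 [333 225  86 124] [532. -32.  78.]
top stand 0.63 [428 250  34  20] [ 465. -255.  109.]
top handle 0.7 [332 214  94 102] [563. -30.  43.]
top bay 0.7 [331 215  95  98] [558. -27.  38.]
top jar 0.89 [159 241  28  19] [493. 388. 102.]
top jar 0.62 [195 251  25  18] [471. 303. 101.]
top jar 0.56 [193 290  22  15] [378. 306.  98.]
top mill 0.61 [431 251  31  23] [ 461. -254.  144.]
top tin 0.74 [194 194  33  33] [608. 302. 109.]
```

Run:
```python
import cv2,numpy as np
a=cv2.imread("pics/scene0.png")[190:370,100:560];b=cv2.imread("pics/top0.png")[150:320,130:470]
a=cv2.resize(a,(780,305));b=cv2.resize(b,(586,293))
c=np.zeros((598,780,3),np.uint8);c[:305]=a;c[305:,:586]=b;cv2.imwrite("pics/c.png",c)
```

```text
(no output)
```

View pics/c.png

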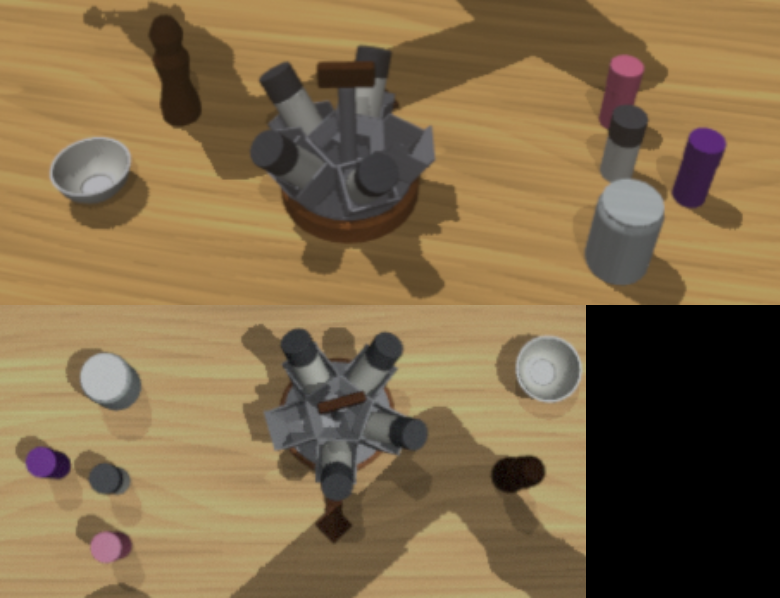

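The top view shows the arrow pointing at the robot (at 333,523), and the empty pocket one notch clockwise of it (at 290,425), so it needs +72°. The wanted jar is the grey-lidded one at (108,478), between pink, purple and the tin. Next I'll fit exact positions.

Run:
```python
from h import *
for n in ["scene","top"]:
    P=np.load(n+"0.npy").reshape(-1,3); im=cv2.imread(f"pics/{n}0.png").reshape(-1,3).astype(int)
    d=np.hypot(P[:,0]-560,P[:,1]+30)
    m=(P[:,2]>185)&(P[:,2]<225)&(d<80); Q=P[m]
    r=cv2.minAreaRect(Q[:,:2].astype(np.float32)); print(n,"bar",m.sum(),r,np.percentile(Q[:,2],[5,50,95]))
    m=(P[:,2]>196)&(P[:,2]<225)&(d<80);Q=P[m];c=Q[:,:2].mean(0);u=np.linalg.svd(Q[:,:2]-c)[2][0];print(" mean",c,"yaw",np.degrees(np.arctan2(u[1],u[0])))
    for nm,x,y,z0,z1 in [("jar",471,303,94,107),("purple",493,388,94,107),("pink",378,306,94,107),("tin",608,302,99,112),("mill",470,-255,150,170)]:
        m=(abs(P[:,0]-x)<45)&(abs(P[:,1]-y)<45)&(P[:,2]>z0)&(P[:,2]<z1);Q=P[m].astype(np.float32)
        if len(Q)>4: print(" ",nm,len(Q),cv2.minEnclosingCircle(Q[:,:2]),np.median(Q[:,2]))
    # tongue: dark points at low height
    m=(P[:,0]>330)&(P[:,0]<480)&(abs(P[:,1]+30)<50)&(P[:,2]>4)&(P[:,2]<40)&(im.sum(1)<150);Q=P[m]
    if len(Q): i=Q[:,0].argmin();print(" tongue",len(Q),"tip",Q[i],"mean",Q.mean(0))
    # four lids tops around the rotor
    m=(P[:,2]>135)&(P[:,2]<165)&(d>70)&(d<140);Q=P[m]
    if len(Q):
        a=np.degrees(np.arctan2(Q[:,1]+30,Q[:,0]-560));print(" lid angle hist",np.histogram(a,np.arange(-180,181,20))[0])
print(ctrl.nose_length); s=ctrl.get_state(); print(s["ee_pos"],s["ee_rot"],s["width"])
from scipy.spatial.transform import Rotation as R
print(R.from_quat(s["ee_rot"]).as_matrix().round(3))
```

```text
scene bar 429 ((561.884033203125, -15.041702270507812), (18.182727813720703, 64.03092193603516), 14.186665534973145) [186.7909157  200.86066056 206.47301705]
 mean [563.61845385 -14.30534162] yaw 102.03018747320148Traceback (most recent call last):
  File "<stdin>", line 10, in <module>
cv2.error: OpenCV(4.12.0) /io/opencv/modules/imgproc/src/shapedescr.cpp:201: error: (-215:Assertion failed) count >= 0 && (depth == CV_32F || depth == CV_32S) in function 'minEnclosingCircle'
```

Run:
```python
from h import *
for n in ["scene","top"]:
    P=np.load(n+"0.npy").reshape(-1,3); im=cv2.imread(f"pics/{n}0.png").reshape(-1,3).astype(int)
    d=np.hypot(P[:,0]-560,P[:,1]+15)
    m=(P[:,2]>197)&(P[:,2]<225)&(d<80);Q=P[m];print(n)
    if len(Q)>3: print(" bar",len(Q),Q.mean(0),cv2.minAreaRect(Q[:,:2].astype(np.float32)))
    for nm,x,y,z0,z1 in [("jar",471,303,94,107),("purple",493,388,94,107),("pink",378,306,94,107),("tin",608,302,99,112),("mill",470,-255,150,170)]:
        m=(abs(P[:,0]-x)<45)&(abs(P[:,1]-y)<45)&(P[:,2]>z0)&(P[:,2]<z1);Q=P[m]
        if len(Q)>4: print(" ",nm,len(Q),cv2.minEnclosingCircle(np.ascontiguousarray(Q[:,:2],dtype=np.float32).reshape(-1,1,2)),np.median(Q[:,2]))
    m=(P[:,0]>330)&(P[:,0]<480)&(abs(P[:,1]+15)<60)&(P[:,2]>3)&(P[:,2]<40)&(im.sum(1)<130);Q=P[m]
    if len(Q): i=Q[:,0].argmin();print(" tongue",len(Q),"tip",Q[i],"mean",Q.mean(0))
    # stand rim / lower: circle fit with points z 20..35
    m=(P[:,2]>18)&(P[:,2]<34)&(d>70)&(d<105);Q=P[m]
    if len(Q)>20:
        s=np.linalg.lstsq(np.c_[2*Q[:,:2],np.ones(len(Q))],(Q[:,:2]**2).sum(1),rcond=None)[0];print(" stand circle",s[:2],np.sqrt(s[2]+s[0]**2+s[1]**2),len(Q))
print(ctrl.nose_length); s=ctrl.get_state(); print(s["ee_pos"],s["ee_rot"],s["width"])
from scipy.spatial.transform import Rotation as R
print(R.from_quat(s["ee_rot"]).as_matrix().round(3))
```

```text
scene
 bar 269 [563.50492468 -14.48684351 203.1562297 ] ((561.5872192382812, -14.928749084472656), (17.66264533996582, 63.66642379760742), 14.186667442321777)
  jar 276 ((469.5385437011719, 311.4563903808594), 23.427501678466797) 99.74255011524099
  purple 306 ((493.55426025390625, 400.5830993652344), 23.59816551208496) 99.31007831215459
  pink 225 ((372.91107177734375, 309.5385437011719), 23.92523193359375) 99.89475945269169
  tin 829 ((610.9943237304688, 312.24774169921875), 35.625396728515625) 104.74793457031399
  mill 172 ((473.4372863769531, -272.41522216796875), 18.394821166992188) 159.4421582531116
 tongue 6 tip [402.44316453  12.83419529   9.16053348] mean [406.3343034   13.17520053   7.48328143]
 stand circle [563.58514751 -15.54768988] 80.07620745823262 692
top
 bar 185 [561.61557734 -15.20166915 205.07428985] ((562.064208984375, -15.286117553710938), (14.431312561035156, 63.39716339111328), 15.415989875793457)
  jar 242 ((469.7613830566406, 313.309814453125), 22.027727127075195) 100.2129325101215
  purple 248 ((493.74359130859375, 402.02081298828125), 22.1521053314209) 100.52052422053134
  pink 258 ((375.3682861328125, 309.1565246582031), 22.59855842590332) 100.54321239398723
  tin 593 ((611.4503784179688, 311.90911865234375), 36.420013427734375) 105.57020998994835
  mill 191 ((472.00244140625, -271.869873046875), 18.99549674987793) 159.7613696471551
 tongue 227 tip [377.38658326  -8.27270463   8.13773901] mean [404.60577085 -10.37389332   8.65826313]
 stand circle [562.52369981 -15.27330761] 82.01237306256117 205
8.0
[ 198.83981703 -566.05101082  239.28086152] [-1.68096402e-01  9.85770559e-01  5.54951942e-05 -4.63309171e-05] 85.31667658503807
[[-0.943 -0.331 -0.   ]
 [-0.331  0.943  0.   ]
 [ 0.     0.    -1.   ]]
```

The networks and clouds agree: axis (562,-15), bar along 105.4°, arrow at about 178°, jar at (470,312.5). All heights match the ones given. Next I'll move over the bar.

```bash
python3 -m handwheel '[[91,138,11,0,0,0.38,0],[181,275,11,0,0,0.75,0],[272,413,11,0,0,1.13,0],[363.2,550.8,11,0,0,1.503,0],[363.2,550.8,11,0,0,1.503,0],[363.2,550.8,11,0,0,1.503,0],[363.2,550.8,11,0,0,1.503,0],[363.2,550.8,11,0,0,1.503,0],[363.2,550.8,11,0,0,1.503,0],[363.2,550.8,11,0,0,1.503,0]]' 30
python3 -m handwheel '[[0,0,0,0,0,0,0]]'; python3 -c "
from bench import ctrl;s=ctrl.get_state();print(s['joints'],s['ee_pos'])"
```

```text
time_s: 2.05
ee_pos: [543.6, -42.4, 250.4]
ee_rot: [0.796, -0.605, 0.0, -0.0]
ft_force: [-0.4, -1.0, -0.7]
width: 85.3
finger_force: 0.0
time_s: 2.17
ee_pos: [543.9, -41.2, 248.4]
ee_rot: [0.797, -0.604, -0.001, 0.001]
ft_force: [-0.6, -0.8, 0.1]
width: 85.4
finger_force: 0.0
[ 2.92477409e-01 -1.01437817e-01 -3.68232662e-02 -6.76343733e-04
 -1.63786513e+00 -1.82137145e-02] [543.90793652 -41.19849887 248.41650216]
```

```bash
python3 -m handwheel '[[18,26,0,0,0,0,0],[18,26,0,0,0,0,0],[18,26,0,0,0,0,0]]'; python3 -c "
from bench import ctrl;from scipy.spatial.transform import Rotation as R;import numpy as np;s=ctrl.get_state();print(s['joints'],s['ee_pos'],R.from_quat(s['ee_rot']).as_matrix().round(3))"
```

```text
time_s: 2.55
ee_pos: [560.5, -19.2, 250.1]
ee_rot: [0.796, -0.606, 0.0, 0.0]
ft_force: [-0.1, 0.3, -0.3]
width: 85.3
finger_force: 0.0
[ 3.23963106e-01 -6.24729513e-02  2.58715907e-03  2.90233448e-04
 -1.63597799e+00 -5.43536837e-02] [560.48278307 -19.1795671  250.12564402] [[ 0.266 -0.964 -0.   ]
 [-0.964 -0.266 -0.   ]
 [ 0.     0.    -1.   ]]
```

```bash
python3 -m handwheel '[[1.5,4,-20,0,0,0,0],[1.5,4,-40,0,0,0,0],[1.5,4,-62,0,0,0,0],[1.5,4,-62,0,0,0,0],[1.5,4,-62,0,0,0,0]]' ; python3 -m handwheel '[[0,0,0,0,0,0,150],[0,0,0,0,0,0,255],[0,0,0,0,0,0,255],[0,0,0,0,0,0,255],[0,0,0,0,0,0,255],[0,0,0,0,0,0,255],[0,0,0,0,0,0,255]]' 30
```

```text
time_s: 3.18
ee_pos: [562.4, -14.7, 188.3]
ee_rot: [0.796, -0.606, 0.0, 0.0]
ft_force: [0.1, -0.1, 0.9]
width: 85.4
finger_force: 0.0
time_s: 4.05
ee_pos: [560.9, -14.9, 188.2]
ee_rot: [0.796, -0.606, -0.001, 0.001]
ft_force: [-8.4, 0.6, 4.5]
width: 13.4
finger_force: 32.7
```

Gripped the bar (13.4 mm). Now I'll turn it +1.26 rad.

```bash
python3 -m handwheel '[[0,0,0,0,0,0.15,255],[0,0,0,0,0,0.3,255],[0,0,0,0,0,0.45,255],[0,0,0,0,0,0.6,255],[0,0,0,0,0,0.75,255],[0,0,0,0,0,0.9,255],[0,0,0,0,0,1.05,255],[0,0,0,0,0,1.2,255],[0,0,0,0,0,1.26,255],[0,0,0,0,0,1.26,255]]' 40; python3 -m handwheel '[[0,0,0,0,0,0,255],[0,0,0,0,0,0,150],[0,0,0,0,0,0,0],[0,0,0,0,0,0,0],[0,0,0,0,0,0,0],[0,0,0,0,0,0,0]]'; python3 -c "
from bench import ctrl;from scipy.spatial.transform import Rotation as R;import numpy as np;s=ctrl.get_state();print(s['joints'],s['ee_pos'],R.from_quat(s['ee_rot']).as_matrix().round(3))"
```

```text
time_s: 5.3
ee_pos: [561.0, -14.6, 188.2]
ee_rot: [1.0, -0.02, -0.001, 0.0]
ft_force: [-7.3, 0.8, 3.1]
width: 13.3
finger_force: 39.9
time_s: 6.05
ee_pos: [562.3, -14.4, 187.9]
ee_rot: [1.0, -0.02, 0.0, 0.0]
ft_force: [0.4, -0.5, -0.2]
width: 85.2
finger_force: 0.0
[ 3.31253227e-01 -5.93081995e-02 -1.07214915e-01  9.84522142e-05
 -1.52290012e+00  1.19874475e+00] [562.32608225 -14.43359112 187.91055484] [[ 0.999 -0.041  0.   ]
 [-0.041 -0.999 -0.   ]
 [ 0.     0.    -1.   ]]
```

```bash
python3 -m handwheel '[[0,0,30,0,0,0,0],[0,0,62,0,0,0,0],[-15,50,62,0,0,0,60],[-31,110,62,0,0,0,75],[-47,165,62,0,0,0,75],[-62,220,62,0,0,0,75],[-80,280,50,0,0,0,75],[-92.3,327,30,0,0,0,75],[-92.3,327,30,0,0,0,75],[-92.3,327,30,0,0,0,75]]'
python3 -m handwheel '[[0,0,0,0,0,0,75],[0,0,0,0,0,0,75]]'
python3 - <<'E'
from h import *
s=ctrl.snapshot("top");P=cloud(s);cv2.imwrite("pics/top1.png",s["frame"])
P=P.reshape(-1,3);d=np.hypot(P[:,0]-562,P[:,1]+15)
m=(P[:,2]>197)&(P[:,2]<225)&(d<80);Q=P[m];print(" bar",len(Q),Q.mean(0),cv2.minAreaRect(Q[:,:2].astype(np.float32)))
st=ctrl.get_state();print(st['ee_pos'],st['ee_rot'],st['width'],st['joints'])
w=ctrl.snapshot("wrist");cv2.imwrite("pics/w1.png",w["frame"])
from scipy.spatial.transform import Rotation as R
T=np.eye(4);T[:3,:3]=R.from_quat(st['ee_rot']).as_matrix();T[:3,3]=st['ee_pos'];P=cloud(w,T@np.array(w["mount"])).reshape(-1,3)
m=(abs(P[:,0]-470)<40)&(abs(P[:,1]-312)<40)&(P[:,2]>94)&(P[:,2]<107);Q=P[m]
if len(Q)>4: print("jar",len(Q),cv2.minEnclosingCircle(np.ascontiguousarray(Q[:,:2],dtype=np.float32).reshape(-1,1,2)),np.median(Q[:,2]))
a=cv2.resize(s["frame"][150:320,130:470],(600,300));b=cv2.resize(w["frame"],(400,300));c=np.zeros((600,600,3),np.uint8);c[:300]=a;c[300:,:400]=b;cv2.imwrite("pics/c1.png",c)
E
```

```text
time_s: 7.3
ee_pos: [470.2, 312.4, 218.3]
ee_rot: [1.0, -0.02, 0.0, 0.0]
ft_force: [-0.0, 0.4, 1.0]
width: 60.1
finger_force: 0.0
time_s: 7.55
ee_pos: [470.6, 311.8, 218.7]
ee_rot: [1.0, -0.021, 0.0, -0.0]
ft_force: [0.2, 0.8, 0.0]
width: 60.4
finger_force: 0.0
 bar 187 [561.65854162 -15.30352006 205.25724943] ((561.5927124023438, -15.336917877197266), (13.635334968566895, 62.86146545410156), 89.0382308959961)
[470.4770147  311.8768241  218.50453693] [ 9.99778125e-01 -2.10591244e-02  3.26367846e-04 -3.28839564e-04] 60.48237966524126 [ 9.41053805e-01 -5.64445013e-02 -4.89908108e-02  1.59457278e-04
 -1.57733723e+00  5.87622271e-01]
jar 2478 ((468.4159240722656, 313.5268859863281), 21.951522827148438) 99.77489950972863
```

View pics/c1.png

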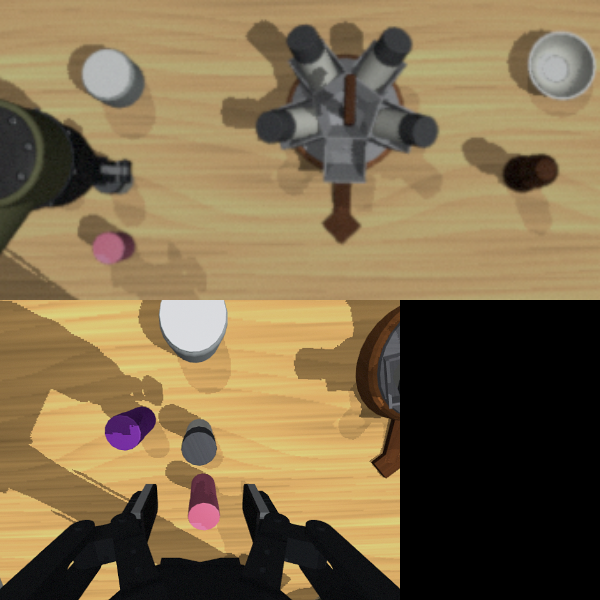

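```bash
python3 -m handwheel '[[-1,1.2,-40,0,0,0,75],[-1,1.2,-80,0,0,0,75],[-1,1.2,-110,0,0,0,75],[-1,1.2,-130,0,0,0,75],[-1,1.2,-143,0,0,0,75],[-1,1.2,-143,0,0,0,75],[-1,1.2,-143,0,0,0,75]]' 40; python3 -m handwheel '[[0,0,0,0,0,0,110],[0,0,0,0,0,0,130],[0,0,0,0,0,0,255],[0,0,0,0,0,0,255],[0,0,0,0,0,0,255],[0,0,0,0,0,0,255]]' 40
```

```text
time_s: 8.52
ee_pos: [469.6, 314.2, 76.3]
ee_rot: [1.0, -0.02, 0.001, -0.001]
ft_force: [-0.5, -0.1, 0.9]
width: 60.2
finger_force: 0.0
time_s: 9.28
ee_pos: [469.5, 314.1, 76.1]
ee_rot: [1.0, -0.02, 0.001, -0.0]
ft_force: [-0.4, -1.2, 5.9]
width: 43.0
finger_force: 40.9
```

```bash
python3 -m handwheel '[[0,0,10,0,0,0,255],[0,0,35,0,0,0,255],[0,0,70,0,0,0,255],[-5,-20,110,0,0,0,255],[-15,-60,130,0,0,0,255],[-20,-105,130,-0.003,-0.1,0,255],[-25,-150,130,-0.006,-0.2,0,255],[-30,-195,130,-0.01,-0.3,0,255],[-34,-235,120,-0.013,-0.4,0,255],[-37,-265,110,-0.016,-0.5,0,255]]'
python3 -m handwheel '[[0,-25,-6,-0.002,-0.05,0,255],[0,-50,-12,-0.003,-0.111,0,255],[0,-60,-15,-0.003,-0.111,0,255],[0,-60,-15,-0.003,-0.111,0,255],[0,-60,-15,-0.003,-0.111,0,255]]'
cat > chk.py <<'E'
from h import *
from scipy.spatial.transform import Rotation as R
s=ctrl.get_state();M=R.from_quat(s['ee_rot']).as_matrix();p=np.array(s['ee_pos'])
e=np.array([np.cos(np.radians(178.2)),np.sin(np.radians(178.2)),0]);t=np.radians(35)
d=np.sin(t)*e+np.cos(t)*np.array([0,0,1]);x=-np.cos(t)*e+np.sin(t)*np.array([0,0,1]);y=np.cross(d,x)
o=np.array([562-.0,-15.3,60])+52*e
B=np.c_[x,y,d];foot=p+76*M[:,2]
print("foot in bay",B.T@(foot-o),"tilt vec err",np.cross(-M[:,2],d),"tooly",M[:,1]@y,"F",B.T@np.array(s['ft_force']),s['width'],s['finger_force'])
print("to floor (world)",o-foot,"d",d,p,s['joints'],s['time_s'])
E
python3 chk.py
```

```text
time_s: 10.52
ee_pos: [431.7, 47.4, 184.6]
ee_rot: [0.968, -0.02, 0.249, 0.003]
ft_force: [-0.7, -1.1, -1.1]
width: 43.3
finger_force: 41.0
time_s: 11.15
ee_pos: [433.9, -11.5, 171.5]
ee_rot: [0.954, -0.019, 0.299, 0.003]
ft_force: [-0.0, 0.6, -2.4]
width: 43.1
finger_force: 42.2
foot in bay [ 1.24410119 -0.2414354  59.03817288] tilt vec err [-0.00026732 -0.0039361  -0.00010052] tooly -0.9999565501860914 F [-1.402069    0.58706923 -1.89824598] 43.090616739571466 42.19837546348572
to floor (world) [ 32.83517402  -0.79033232 -49.07482713] d [-0.57329341  0.01801647  0.81915204] [433.86543114 -11.52808896 171.50176064] [ 0.80001673 -1.20330212 -1.08231769  0.45470236 -1.28440635  0.69107312] 11.15
```

```bash
python3 -m handwheel '[[4,0,-6,0,0,0,255],[8,0,-12,0,0,0,255],[8,0,-12,0,0,0,255]]'; python3 chk.py
python3 - <<'E'
from h import *
s=ctrl.snapshot("scene");w=ctrl.snapshot("wrist")
a=cv2.resize(s["frame"][190:340,220:380],(480,450));b=cv2.resize(w["frame"],(300,225));c=np.zeros((450,800,3),np.uint8);c[:,:480]=a;c[:225,480:780]=b;cv2.imwrite("pics/c2.png",c)
E
```

```text
time_s: 11.52
ee_pos: [443.6, -12.2, 160.6]
ee_rot: [0.955, -0.019, 0.297, 0.004]
ft_force: [-1.1, 0.7, -1.4]
width: 43.1
finger_force: 42.2
foot in bay [ 2.72350143 -0.68574083 44.50687479] tilt vec err [ 0.00013957 -0.00728599  0.00025793] tooly -0.9999575087340387 F [-1.7097556   0.70717302 -0.57014157] 43.1033456550901 42.19448626041412
to floor (world) [ 23.30717678  -0.04637816 -38.02003372] d [-0.57329341  0.01801647  0.81915204] [443.60328771 -12.2311195  160.59119558] [ 0.75948896 -1.15439386 -1.08222311  0.44360372 -1.22556721  0.70781595] 11.525
```

View pics/c2.png

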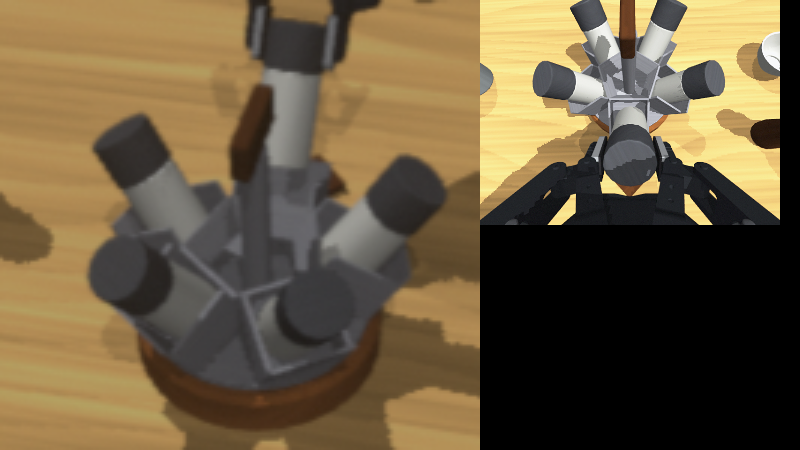

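The picture shows the jar held in line with the empty pocket: in the wrist view, jar at (630,150) and pocket straight below the bar. Lowering it in stages.

```bash
python3 -m handwheel '[[3,0.2,-5,0,0,0,255],[6,0.3,-10,0,0,0,255],[9,0.3,-15,0,0,0,255],[12.5,0.3,-20.5,0,0,0,255],[12.5,0.3,-20.5,0,0,0,255],[12.5,0.3,-20.5,0,0,0,255]]'; python3 chk.py
```

```text
time_s: 12.38
ee_pos: [458.9, -12.3, 144.1]
ee_rot: [0.955, -0.019, 0.296, 0.002]
ft_force: [-0.4, 0.0, -1.2]
width: 42.8
finger_force: 42.2
foot in bay [ 5.65117272 -0.06686834 22.23326842] tilt vec err [-0.00198626 -0.00934287 -0.00118462] tooly -0.999951607911557 F [-1.04526569 -0.00322329 -0.72302188] 42.80957720499434 42.17709302902222
to floor (world) [  8.1214012   -0.18832396 -21.45380679] d [-0.57329341  0.01801647  0.81915204] [458.91600017 -12.28439845 144.11626986] [ 0.70515617 -1.07929107 -1.08155479  0.43088503 -1.13468262  0.7278715 ] 12.375
```

Joint 3 is at its limit and pushes the jar 5 mm inward. I'll tilt 3° less, which the pocket clearance allows, to bring the foot back on the axis.

```bash
python3 -m handwheel '[[-2,0.2,-1.8,0,0.026,0,255],[-2,0.2,-1.8,0.002,0.052,0.001,255],[-2,0.2,-1.8,0.002,0.052,0.001,255],[-2,0.2,-1.8,0.002,0.052,0.001,255]]'; python3 chk.py
```

```text
time_s: 12.88
ee_pos: [456.9, -12.0, 142.2]
ee_rot: [0.962, -0.019, 0.271, 0.002]
ft_force: [0.0, -0.1, -1.3]
width: 42.8
finger_force: 42.1
foot in bay [-1.0691659   0.24801149 21.98098197] tilt vec err [-0.00444939 -0.06133859 -0.00176488] tooly -0.9999553714005431 F [-0.76903277 -0.12464495 -1.10663309] 42.81897090504208 42.08094656467438
to floor (world) [ 13.46913918  -0.67141868 -17.39251795] d [-0.57329341  0.01801647  0.81915204] [456.88501422 -11.98245954 142.20876565] [ 0.6824621  -1.0147963  -1.02724448  0.38094222 -1.15134518  0.76453382] 12.875
```

```bash
python3 -m handwheel '[[3,-0.1,-4.3,0,0,0,255],[6,-0.2,-8.6,0,0,0,255],[8.5,-0.3,-12.2,0,0,0,255],[10.3,-0.3,-14.7,0,0,0,255],[10.3,-0.3,-14.7,0,0,0,255],[10.3,-0.3,-14.7,0,0,0,255]]'; python3 chk.py
```

```text
time_s: 13.62
ee_pos: [467.2, -12.3, 127.7]
ee_rot: [0.962, -0.019, 0.271, 0.001]
ft_force: [0.0, 0.5, -1.1]
width: 43.2
finger_force: 42.1
foot in bay [-0.89973654  0.29181409  4.13874954] tilt vec err [-0.00457143 -0.06113003 -0.00185487] tooly -0.999954320660458 F [-0.61140552  0.48093758 -0.92396067] 43.15746192732959 42.08081245422363
to floor (world) [ 3.10020909 -0.38938615 -2.87419746] d [-0.57329341  0.01801647  0.81915204] [467.24031065 -12.27599445 127.68227729] [ 0.65290927 -0.96684667 -1.03380178  0.37866261 -1.08952119  0.77247604] 13.625
```

```bash
python3 -m handwheel '[[-1,0,-0.7,0,-0.015,0,255],[-1.9,0,-1.3,0,-0.03,0,255],[-1.3,0,-2.1,0,-0.03,0,255],[-0.7,0,-3,0,-0.03,0,255],[-0.7,0,-3,0,-0.03,0,255],[-0.7,0,-3,0,-0.03,0,255]]'; python3 chk.py
```

```text
time_s: 14.38
ee_pos: [466.5, -12.3, 124.5]
ee_rot: [0.958, -0.019, 0.286, 0.001]
ft_force: [-0.9, -0.3, -1.3]
width: 43.2
finger_force: 42.1
foot in bay [-1.02143702  0.28854933  1.86895518] tilt vec err [-0.00414503 -0.03149957 -0.00220814] tooly -0.9999482249999857 F [-1.48136534 -0.37154316 -0.55050587] 43.19742273563025 42.06897854804993
to floor (world) [ 1.89869549 -0.34836069 -0.94508625] d [-0.57329341  0.01801647  0.81915204] [466.53676542 -12.30398316 124.54718242] [ 0.66848423 -1.01377208 -1.07744252  0.40823582 -1.07745052  0.74625914] 14.375
```

```bash
python3 -m handwheel '[[0.6,0,-0.8,0,0,0,255],[0.6,0,-0.8,0,0,0,255],[0.6,0,-0.8,0,0,0,255]]'; python3 -m handwheel '[[0.6,0,-0.8,0,0,0,255],[0.6,0,-0.8,0,0,0,255],[0.6,0,-0.8,0,0,0,255]]'; python3 chk.py
```

```text
time_s: 14.75
ee_pos: [467.2, -12.4, 124.4]
ee_rot: [0.958, -0.019, 0.286, 0.001]
ft_force: [-4.9, 0.8, 2.4]
width: 42.7
finger_force: 42.8
time_s: 15.12
ee_pos: [467.8, -12.6, 124.8]
ee_rot: [0.958, -0.019, 0.286, 0.001]
ft_force: [-14.9, 0.8, 8.4]
width: 43.0
finger_force: 43.9
foot in bay [0.262772   0.06600241 1.33289014] tilt vec err [-0.00393608 -0.03006947 -0.00209337] tooly -0.9999420334408162 F [-7.42883157  0.37312502 15.41837039] 43.021186801845865 43.85626137256622
to floor (world) [ 0.54691994 -0.08322265 -1.24255951] d [-0.57329341  0.01801647  0.81915204] [467.79769994 -12.55105044 124.78486988] [ 0.66520919 -1.00896889 -1.07582371  0.40885555 -1.07238951  0.74688626] 15.125
```

The foot is on the floor (15 N along the axis). Releasing gently, then retreating along the lean.

```bash
python3 -m handwheel '[[-0.5,0,0.7,0,0,0,255],[-0.5,0,0.7,0,0,0,120],[-0.5,0,0.7,0,0,0,112],[-0.5,0,0.7,0,0,0,100],[-0.5,0,0.7,0,0,0,80],[-0.5,0,0.7,0,0,0,75],[-0.5,0,0.7,0,0,0,75]]' 20; python3 chk.py; python3 -m handwheel '[[-5,0,8,0,0,0,75],[-11,0,16,0,0.03,0,75],[-17,0,26,0,0.06,0,75],[-23,0,36,0,0.09,0,75],[-28,0,50,0,0.12,0,75],[-32,0,70,0,0.15,0,75],[-40,0,100,0,0.15,0,75],[-50,0,130,0,0.15,0,75]]'; python3 -m handwheel '[[0,0,0,0,0,0,75],[-20,-80,40,0,0,0,75],[-20,-140,40,0,0,0,75],[-20,-200,40,0,0,0,75],[-20,-200,40,0,0,0,75],[-20,-200,40,0,0,0,75]]'
python3 - <<'E'
from h import *
s=ctrl.snapshot("scene");t=ctrl.snapshot("top");P=cloud(t).reshape(-1,3);d=np.hypot(P[:,0]-562,P[:,1]+15)
Q=P[(P[:,2]>197)&(P[:,2]<225)&(d<40)];print("bar",cv2.minAreaRect(Q[:,:2].astype(np.float32)))
m=(P[:,2]>110)&(P[:,2]<165)&(d>60)&(d<145);Q=P[m];a=np.degrees(np.arctan2(Q[:,1]+15.3,Q[:,0]-562))%360
for k in range(5):
    g=178.2+72*k; b=abs((a-g+180)%360-180)<20;q=Q[b]; r=np.hypot(q[:,0]-562,q[:,1]+15.3); print(k,b.sum(),"zmax",np.percentile(q[:,2],98),"rmax",np.percentile(r,98),"ang",np.median((a[b]-g+180)%360-180))
a=cv2.resize(s["frame"][190:340,220:380],(400,375));b=cv2.resize(t["frame"][150:300,250:410],(400,375));cv2.imwrite("pics/c3.png",np.hstack([a,b]))
E
```

```text
time_s: 16.0
ee_pos: [467.2, -12.3, 123.6]
ee_rot: [0.958, -0.019, 0.286, 0.001]
ft_force: [0.1, -0.6, 0.3]
width: 60.6
finger_force: 0.0
foot in bay [-1.00807407  0.33497882  0.71454157] tilt vec err [-0.00421819 -0.03138567 -0.00226185] tooly -0.9999484241872733 F [ 0.31923944 -0.63706036  0.18987732] 60.61424477331493 0.0
to floor (world) [ 1.2244785  -0.37362498 -0.00711066] d [-0.57329341  0.01801647  0.81915204] [467.20368073 -12.28560958 123.6045411 ] [ 0.66662031 -1.0105962  -1.07794339  0.40824341 -1.07319287  0.74659172] 16.0
time_s: 17.0
ee_pos: [416.6, -12.5, 255.2]
ee_rot: [0.977, -0.019, 0.213, 0.003]
ft_force: [0.3, 0.8, -0.2]
width: 60.2
finger_force: 0.0
time_s: 17.75
ee_pos: [396.0, -215.2, 293.1]
ee_rot: [0.977, -0.022, 0.212, 0.003]
ft_force: [-0.6, 0.5, -0.6]
width: 60.7
finger_force: 0.0
bar ((561.774658203125, -15.356403350830078), (13.639391899108887, 63.6471061706543), 88.7356185913086)
0 462 zmax 150.08436884550304 rmax 135.00523936671235 ang -0.1768955902102789
1 444 zmax 155.19015141783495 rmax 123.7770610361729 ang -1.1887917335650116
2 458 zmax 154.4356091061972 rmax 123.74976509019592 ang -0.573446386371188
3 447 zmax 154.82745528370594 rmax 123.47053833423779 ang 0.3176959256570626
4 430 zmax 154.89424950997687 rmax 123.72910309014924 ang 0.3854478007110629
```

View pics/c3.png

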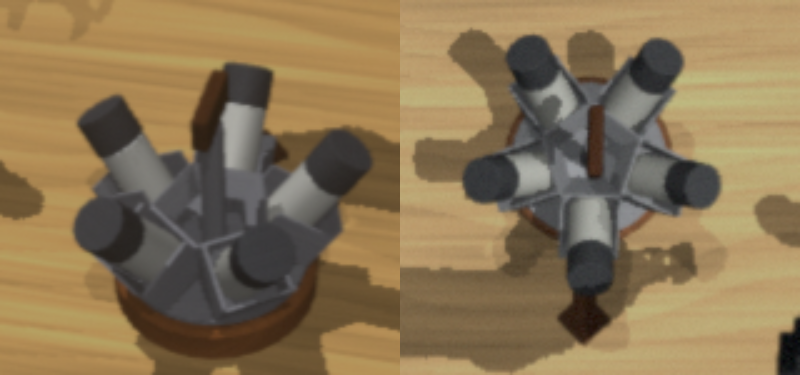

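The jar is in, lid up, pocket at the arrow. But its lid sits about 11 mm farther out than the others, so I'll measure the lean before handing in.

```bash
cat > lean.py <<'E'
from h import *
from scipy.optimize import least_squares
acc=[cloud(ctrl.snapshot(n)).reshape(-1,3) for n in ["top","scene"]]
t=np.radians(35)
for k in range(5):
    ph=np.radians(178.2+72*k);e=np.array([np.cos(ph),np.sin(ph),0]);z=np.array([0,0,1.])
    d=np.sin(t)*e+np.cos(t)*z;x=-np.cos(t)*e+np.sin(t)*z;B=np.c_[x,np.cross(d,x),d]
    o=np.array([562,-15.3,60])+52*e
    for nm,P in zip(["top","scene","both"],acc+[np.vstack(acc)]):
        q=(P-o)@B; q=q[(np.hypot(q[:,0]+4,q[:,1])<36)&(q[:,2]>58)&(q[:,2]<106)]
        if len(q)<60: continue
        # capped cylinder surface (lid R22, top at h): params x0,y0 at z=80, slopes
        def f(p):
            a=np.array([p[2],p[3],1]);a/=np.linalg.norm(a);w=q-[p[0],p[1],80];s=w@a
            rr=np.linalg.norm(w-s[:,None]*a,axis=1)
            R=np.where(s<-14+0*s,21.,22.)
            du,dv=rr-R,s-p[4]
            return np.where((du<0)&(dv<0),np.maximum(du,dv),np.where(dv>0,np.hypot(np.maximum(du,0),dv),du))
        r=least_squares(f,[0,0,0,0,20],loss="soft_l1",f_scale=1.)
        p=r.x;print(k,nm,len(q),"at80",p[:2].round(1),"slope",p[2:4].round(3),"top",round(80+p[4],1),"foot xy",(p[:2]-80*p[2:4]).round(1),"rms",np.sqrt(np.mean(r.fun**2)).round(2))
E
python3 lean.py
```

```text
0 top 409 at80 [-11.1   0.2] slope [-0.167  0.018] top 102.6 foot xy [ 2.3 -1.3] rms 1.63
0 scene 396 at80 [-10.9  -0.5] slope [6.295 0.603] top 98.8 foot xy [-514.5  -48.7] rms 2.73
0 both 805 at80 [-12.2  -0.2] slope [-0.18   0.019] top 102.3 foot xy [ 2.2 -1.7] rms 1.76
1 top 403 at80 [0.1 0.1] slope [-0.009  0.008] top 100.9 foot xy [ 0.9 -0.6] rms 1.7
1 scene 513 at80 [-0.5  2.2] slope [-0.002  0.002] top 100.8 foot xy [-0.3  2. ] rms 1.38
1 both 916 at80 [-0.3  1.7] slope [-0.003 -0.   ] top 100.8 foot xy [-0.1  1.7] rms 1.61
2 top 408 at80 [-0.1  0.6] slope [0.012 0.019] top 100.9 foot xy [-1.  -0.9] rms 1.81
2 scene 629 at80 [1.1 1.8] slope [-0.001  0.007] top 99.7 foot xy [1.2 1.2] rms 1.06
2 both 1037 at80 [0.6 1.5] slope [0.005 0.011] top 100.0 foot xy [0.2 0.6] rms 1.51
3 top 408 at80 [0.2 1.1] slope [-0.001  0.011] top 101.0 foot xy [0.3 0.2] rms 1.66
3 scene 543 at80 [ 1.5 -0.9] slope [ 0.008 -0.01 ] top 99.4 foot xy [ 0.9 -0.2] rms 1.32
3 both 951 at80 [ 0.7 -0.2] slope [ 0.001 -0.008] top 99.9 foot xy [0.6 0.4] rms 1.67
4 top 397 at80 [0.6 0.7] slope [-0.013 -0.01 ] top 100.7 foot xy [1.6 1.5] rms 1.7
4 scene 551 at80 [-0.1 -2.1] slope [-0.015  0.015] top 99.8 foot xy [ 1.1 -3.3] rms 1.19
4 both 948 at80 [ 0.  -1.6] slope [-0.014  0.007] top 100.2 foot xy [ 1.1 -2.1] rms 1.58
```

The networkless fit puts the other four jars at zero, as they should be. Ours leans 0.167 rad too far out (limit 0.14) with its foot at x≈+2 mm, so I'll regrip it, set the foot against the outer wall and release again.

```bash
python3 -m handwheel '[[10,50,0,0,0,0,75],[20,100,0,0,0,0,75],[25,150,-20,0,0,0,75],[25,190,-50,0,0,0,75],[25,204.3,-80,0,0,0,75],[25,204.3,-100.6,0,0,0,75],[25,204.3,-100.6,0,0,0,75],[25,204.3,-100.6,0,0,0,75]]'; python3 chk.py
```

```text
time_s: 18.95
ee_pos: [422.4, -7.3, 194.5]
ee_rot: [0.977, -0.018, 0.214, 0.002]
ft_force: [-0.5, -1.1, 0.4]
width: 60.2
finger_force: 0.0
foot in bay [-8.34584857  3.69747304 85.71619372] tilt vec err [-0.0066602  -0.17840746 -0.00073732] tooly -0.9999806389148083 F [-0.14400648 -1.1450101   0.56218785] 60.18488430736777 0.0
to floor (world) [ 55.85753415  -5.45469215 -65.42761324] d [-0.57329341  0.01801647  0.81915204] [422.40367712  -7.31145437 194.46534915] [ 0.72188968 -0.97746916 -0.85364963  0.29469132 -1.37827156  0.80135975] 18.95
```

```bash
python3 -m handwheel '[[0,-4,0,0,0,0,75],[4,-4,-10,0,0,0,75],[8,-4,-20,0,0,0,75],[8,-4,-20,0,0,0,75],[8,-4,-20,0,0,0,75]]'
```

```text
time_s: 19.58
ee_pos: [430.2, -12.2, 173.0]
ee_rot: [0.977, -0.019, 0.213, 0.003]
ft_force: [0.3, -0.9, -0.4]
width: 60.1
finger_force: 0.0
```

```bash
python3 -m handwheel '[[6,0,-14,0,0,0,75],[12,0,-28,0,0,0,75],[19,0,-42,0,0,0,75],[25,0,-55,0,0,0,75],[28,0,-62.4,0,0,0,75],[28,0,-62.4,0,0,0,75],[28,0,-62.4,0,0,0,75]]'; python3 -m handwheel '[[0,0,0,0,0,0,110],[0,0,0,0,0,0,130],[0,0,0,0,0,0,255],[0,0,0,0,0,0,255],[0,0,0,0,0,0,255],[0,0,0,0,0,0,255]]' 40
```

```text
time_s: 20.45
ee_pos: [458.4, -11.8, 111.5]
ee_rot: [0.977, -0.019, 0.214, 0.002]
ft_force: [-0.2, -0.9, 0.0]
width: 60.2
finger_force: 0.0
time_s: 21.2
ee_pos: [458.4, -11.9, 111.3]
ee_rot: [0.977, -0.019, 0.214, 0.003]
ft_force: [-3.6, 0.3, 5.7]
width: 43.2
finger_force: 40.3
```

```bash
python3 -m handwheel '[[-1.5,0,2,0,0,0,255],[-2.9,0.1,4.1,0,0,0,255],[-1,0,5.4,0.002,0.054,0,255],[0.9,0,6.8,0.003,0.108,0,255],[2.8,-0.1,8.1,0.005,0.162,0,255],[4.7,-0.15,9.4,0.007,0.217,0,255],[4.7,-0.15,9.4,0.007,0.217,0,255],[4.7,-0.15,9.4,0.007,0.217,0,255]]'; python3 lean.py | head -1
python3 - <<'E'
from h import *
s=ctrl.snapshot("scene");w=ctrl.snapshot("wrist");a=cv2.resize(s["frame"][190:340,220:380],(400,375));b=cv2.resize(w["frame"],(400,300));c=np.zeros((375,800,3),np.uint8);c[:,:400]=a;c[:300,400:]=b;cv2.imwrite("pics/c4.png",c)
E
```

```text
time_s: 22.2
ee_pos: [462.3, -12.3, 119.1]
ee_rot: [0.994, -0.019, 0.105, 0.002]
ft_force: [-0.4, -0.1, -1.6]
width: 42.9
finger_force: 41.0
0 top 78 at80 [-1.8  2. ] slope [0.06  0.227] top 99.5 foot xy [ -6.6 -16.2] rms 1.57
```

View pics/c4.png

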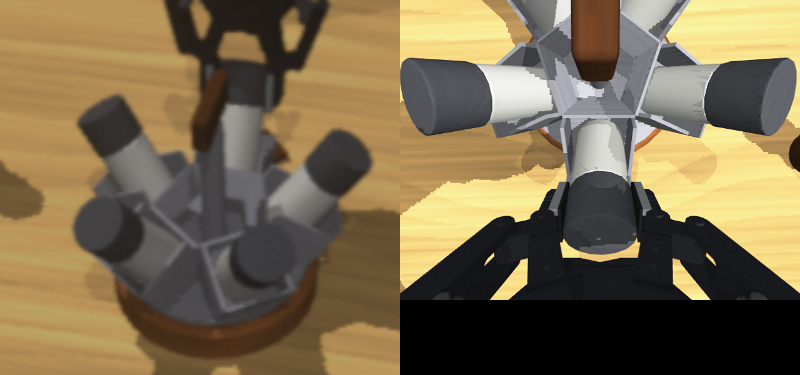

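The jar is held upright-ish in the pocket with no contact force. Lowering it now.

```bash
python3 -m handwheel '[[1.5,0,-0.8,0,0,0,255],[2.6,0,-2.1,0,0,0,255],[3.1,-0.1,-2.9,0,0,0,255],[3.1,-0.1,-2.9,0,0,0,255],[3.1,-0.1,-2.9,0,0,0,255]]'; python3 -m handwheel '[[0.6,0,-0.8,0,0,0,255],[0.6,0,-0.8,0,0,0,255],[0.6,0,-0.8,0,0,0,255]]'
```

```text
time_s: 23.02
ee_pos: [466.0, -12.3, 117.1]
ee_rot: [0.994, -0.019, 0.106, 0.001]
ft_force: [-0.1, -0.0, -1.2]
width: 43.2
finger_force: 41.0
time_s: 23.4
ee_pos: [466.6, -12.2, 116.3]
ee_rot: [0.994, -0.019, 0.106, 0.001]
ft_force: [-0.1, 0.0, -1.6]
width: 43.0
finger_force: 41.0
```

```bash
python3 -m handwheel '[[0.2,0,-1.3,0,0,0,255],[0.2,0,-1.3,0,0,0,255],[0.2,0,-1.3,0,0,0,255]]'; python3 -m handwheel '[[0.6,0,-0.8,0,0,0,255],[0.6,0,-0.8,0,0,0,255],[0.6,0,-0.8,0,0,0,255]]'
```

```text
time_s: 23.78
ee_pos: [466.8, -12.3, 115.5]
ee_rot: [0.994, -0.019, 0.106, 0.001]
ft_force: [-4.1, -0.3, 3.5]
width: 43.2
finger_force: 41.5
time_s: 24.15
ee_pos: [467.1, -12.5, 115.6]
ee_rot: [0.994, -0.019, 0.106, 0.002]
ft_force: [-11.6, 1.4, 10.7]
width: 43.2
finger_force: 42.5
```

```bash
python3 -m handwheel '[[-1.3,0,0.2,0,0,0,255],[-2.5,0.05,-0.8,0,0,0,255],[-2.5,0.05,-0.8,0,0,0,255],[-2.5,0.05,-0.8,0,0,0,255]]'; python3 chk.py | head -1
```

```text
time_s: 24.65
ee_pos: [465.7, -12.1, 114.5]
ee_rot: [0.994, -0.019, 0.107, 0.001]
ft_force: [-0.9, -0.5, 5.7]
width: 43.3
finger_force: 41.4
foot in bay [-34.42190226   0.24673126  -0.03993052] tilt vec err [-1.24694176e-02 -3.85616026e-01 -2.45613597e-04] tooly -0.9999752507775098 F [ 2.56108194 -0.55333455  5.13577158] 43.298884387512764 41.36907935142517
```

Foot on the floor and against the outer wall. Releasing slowly and backing off.

```bash
python3 -m handwheel '[[0,0,0,0,0,0,120],[0,0,0,0,0,0,116],[0,0,0,0,0,0,110],[0,0,0,0,0,0,100],[0,0,0,0,0,0,75],[0,0,0,0,0,0,75],[0,0,0,0,0,0,75]]' 20; python3 -m handwheel '[[-4,0,14,0,0,0,75],[-8,0,30,0,0,0,75],[-14,0,50,0,0,0,75],[-20,0,75,0,0,0,75],[-30,0,105,0,0,0,75],[-40,0,140,0,0,0,75],[-40,0,140,0,0,0,75]]'; python3 -m handwheel '[[-10,-40,20,0,0,0,75],[-20,-100,40,0,0,0,75],[-20,-150,40,0,0,0,75],[-20,-200,40,0,0,0,75],[-20,-200,40,0,0,0,75],[-20,-200,40,0,0,0,75]]'; python3 lean.py | grep -v scene
python3 - <<'E'
from h import *
s=ctrl.snapshot("scene");t=ctrl.snapshot("top");P=cloud(t).reshape(-1,3);d=np.hypot(P[:,0]-562,P[:,1]+15)
Q=P[(P[:,2]>197)&(P[:,2]<225)&(d<40)];print("bar",cv2.minAreaRect(Q[:,:2].astype(np.float32)))
a=s["frame"][170:370,140:550];a=cv2.resize(a,(420,205));b=cv2.resize(t["frame"][150:300,250:410],(320,300));c=np.zeros((300,740,3),np.uint8);c[:205,:420]=a;c[:,420:]=b;cv2.imwrite("pics/c5.png",c)
E
```

```text
time_s: 25.52
ee_pos: [464.9, -12.2, 113.4]
ee_rot: [0.994, -0.019, 0.106, 0.001]
ft_force: [-0.6, -0.4, 0.6]
width: 60.0
finger_force: 0.0
time_s: 26.4
ee_pos: [425.4, -12.1, 258.4]
ee_rot: [0.994, -0.019, 0.109, -0.0]
ft_force: [0.5, -0.3, -0.2]
width: 59.9
finger_force: 0.0
time_s: 27.15
ee_pos: [404.7, -212.2, 293.5]
ee_rot: [0.994, -0.02, 0.106, 0.001]
ft_force: [-0.0, 0.2, 0.5]
width: 60.2
finger_force: 0.0
0 top 395 at80 [-6.5 -0.4] slope [-0.053 -0.002] top 101.3 foot xy [-2.3 -0.2] rms 1.6
0 both 762 at80 [-7.8 -0.9] slope [-0.032  0.004] top 101.4 foot xy [-5.2 -1.2] rms 1.83
1 top 401 at80 [-0.1  0.3] slope [-0.016  0.026] top 100.8 foot xy [ 1.2 -1.8] rms 1.63
1 both 912 at80 [-0.5  1.8] slope [-0.001  0.003] top 100.7 foot xy [-0.5  1.6] rms 1.59
2 top 404 at80 [-0.3  0.7] slope [0.008 0.018] top 101.2 foot xy [-0.9 -0.7] rms 1.72
2 both 1024 at80 [0.4 1.7] slope [0.004 0.013] top 100.0 foot xy [0.2 0.6] rms 1.54
3 top 402 at80 [0.2 0.9] slope [-0.004  0.007] top 100.8 foot xy [0.5 0.4] rms 1.65
3 both 942 at80 [ 0.5 -0.2] slope [-0.016  0.001] top 99.9 foot xy [ 1.8 -0.3] rms 1.56
4 top 393 at80 [0.5 1.1] slope [ 0.008 -0.006] top 100.8 foot xy [-0.2  1.5] rms 1.73
4 both 940 at80 [-0.2 -1.1] slope [-0.011  0.009] top 100.2 foot xy [ 0.7 -1.8] rms 1.63
bar ((561.83740234375, -15.262453079223633), (13.70684814453125, 63.15553283691406), 89.20091247558594)
```

View pics/c5.png

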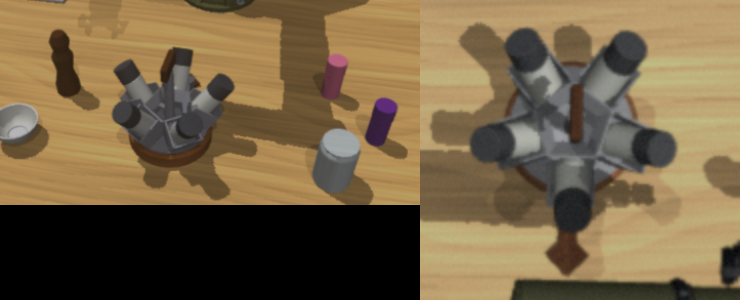

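The jar now leans within 0.05 rad of the pocket with its foot on the floor. The bar lines up with the arrow, and the mill, tin and bowl are where they were.

```bash
python3 -c "
from bench import ctrl;print(ctrl.hand_in())"
```

```text
the job is handed in; nothing more can be done
None
```

I turned the empty pocket home to the arrow, seated the jar in it lid up after one regrip to correct its lean, and handed the job in at about 27 s; no verdict came back.

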